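# Hang the torch rest on its keyhole screw

### The arm

A 6-joint arm with a two-finger parallel gripper is mounted at the origin on the work surface; the furniture and walls round the work are solid. World frame = base frame: x ahead of the robot, y to its left, z up, the work surface at z = 0. Lengths are in m, angles in rad, forces in N, time in s.
With the tool pointing down it reaches from about 0.35 to 0.875 m from the base axis. Payload 4.2 kg.
Tool frame: the origin (TCP) lies midway between the tips of the shut fingers; the grasp point (between the pads) lies 19 mm behind it; z points along the fingers, y is the line along which they close (so a half turn about z gives the same grasp; the last joint's range is limited). The gripper opens to 87 mm and grips with 3 to 60 N. Pads are 19 mm wide; open, the fingers measure 117 mm over their backs; the gripper's body (75 mm by 190 mm) begins 51 mm behind the grasp point.
Start: joints at [-0.871, 0.385, 0.008, 0, -1.194, -0.259], TCP at [0.267, -0.565, 0.223] pointing down, gripper open.
Joint ranges: [-3.14, 3.14], [-1.21, 2.06], [-1.07, 1.41], [-3.16, 2.05], [-2.99, -0.16], [-3.1, 3.1]. Speed limits (rad/s): [2.79, 2.79, 3.14, 3.14, 3.14, 3.14].

### API

Orientations are given as a 3x3 rotation matrix whose columns are the frame's x, y, z axes.
In Python, from bench import get_state, get_image, get_calibration, order gives the robot as it stands. The module is installed in compiled form; this text tells all that it offers.
- The arm moves only by the tool arm_command, never from a script. Its argument "rows" is a list of rows, each a list of 3 entries, a list of its own where there are three numbers: the closure, from -1 (fully open) to 1 (shut), then the shift along the tool's x, y, z in cm, then the turn about the tool's z in degrees. A call has 1 to 12 rows; each row shifts and turns the commanded pose from where the row before left it, along the tool's axes as they then stand; what a row does not reach is not made up. A row lasts 1/8 s, in which the tool goes at most 62.5 mm and 10.7 degrees, less where a joint would pass 70% of its speed; a pose out of reach is approached as far as the arm can. A call is refused whole if a number of a shift passes 6.25 or a number of a turn 10.7, either way. A call with a gripper value outside its range is refused whole. The fingers move at their own pace and stop on an object; "newtons" is the grip in N (left out, the last holds). Time passes only in rows, so rows that do not move let the fingers close. It gives the time, the measured TCP pose, the force, the opening and the grip force at its end, in the units of the state.
- get_state(): the state, without advancing time (a new reading comes with each control period).
- get_image(name): name is "side" or "top"; returns (picture, depth): 420x560x3 uint8, blue, green, red; 420x560 float32, m along the optical axis (not along the pixel's ray), 0 where there is no reading.
- get_calibration(name): a dict with "vertical_fov" (degrees; the focal length in pixels is half the picture's height over the tangent of half this angle, whatever the lens; pixels are square), "cx", "cy" (the principal point, pixels), "position" and "orientation" of the camera in the world. Camera axes: x right, y down, z forward; pixel columns grow to the right and rows downward; lengths in m; the calibration is good to about 2 mm. A picture is of the moment at which its call begins. get_calibration takes no time and is no camera call.
- order.hand_in(): hands the job in; it is judged then, once.
The state is a dict: "t": time; "qpos": joint angles; "qd": joint speeds; "tau": joint torques, N m; "ee_pos": TCP position; "orientation": TCP orientation; "wrist_force": force on the tool from outside, world axes, zero at the start; "ft_torque": the same for the moment, N m; "opening": finger opening in m; "grip_force": force on a finger pad.
Only numpy, scipy, OpenCV 4.12 (cv2) and the standard library are available. Lean on these libraries where they do the work, as an engineer would, in place of code of your own. Each camera call takes 0.05 s, during which the arm holds its last target. There are 200 camera calls.

### The job

The torch-rest bracket is parked on the headless pin of one upright, held there by a hitch clip. Pull the clip up out of the pin and set it down on the open table, at least a hand's width clear of both uprights, take the bracket off the pin, and hang it on the headed screw of the other upright: round part of the keyhole over the screw head, then down until the narrow slot sits fully home on the screw behind its head, and let go. Do not disturb the nozzle, tape measure and V block standing about.

Things in the scene. Friction and masses are not known exactly. Their poses are not given: they have to be found in the camera images.
- parking_stand: Fixed dark steel upright: base 110 x 90 x 10 mm (35 mm before to 75 mm behind the panel face); panel 80 mm wide, 12 mm thick, top at z 120 mm. A headless steel pin, 11 mm in diameter, stands 42 mm out of its front toward -x at height 110 mm. Origin: on the table under the middle of the panel's front face. Axes: x into the panel, away from its front; y left; z up.
- screw_stand: Fixed dark steel upright like the other (same base), panel top at z 135 mm. A headed screw stands out toward -x at height 125 mm: shank 11 mm in diameter, 12 mm of it free; then a round head 22 mm in diameter, 6 mm thick. Origin: on the table under the middle of the panel's front face. Axes: x into the panel, away from its front; y left; z up.
- pin_hole (a point): On the parking pin's axis at its vertical cross hole: 32 mm before the panel face, 10 mm behind the pin's tip, 110 mm above the table. Axes as the parking upright's.
- screw_seat (a point): On the axis of the screw's shank, half way between panel and head: 6 mm before the panel face, 125 mm above the table. The bracket's origin belongs here when it hangs home. Axes as the screw upright's.
- bracket: Torch rest, 0.18 to 0.35 kg: upright aluminium plate 8 mm thick (x), 70 wide (y) from z -62 to 17 mm, tab above; fork of two 8 mm prongs at its foot (y +-22, z -57 to -38, 60 mm toward -x). Origin: mid thickness, where the shank's axis lies when home. x to its back, y left, z up. Starts upright, slot end on the pin, back 1 mm off the panel, origin at pin height. Slides freely.
- tab (a point): Middle of the bracket's grip tab, 38 mm above the bracket's origin. The tab is 40 mm wide (y), 8 mm thick (x), and reaches from 17 to 56 mm above the origin. With the bracket parked or hung home it stands 46 mm clear above the panel's top edge, open on both faces. Axes as the bracket's.
- round_hole (a point): Centre of the round part of the bracket's keyhole, 30 mm in diameter, 26 mm below the bracket's origin. From it the narrow slot, 15.5 mm wide, runs up to a flat end 5.5 mm above the origin. Axes as the bracket's.
- clip: Loose steel hitch clip, 40 g, flat in its y-z plane, wire 5 mm (straight leg 4). Origin: on the straight leg, on the pin's axis while in; z to the ring. Shoulder 8 mm up rests on the pin; leg goes 22 mm down through the hole; outer leg passes the pin at +y, to 17.5 mm. Sits with 1 mm play, by gravity only, 23 mm before the plate; free when lifted 35 mm. Can stand on its legs.
- clip_ring (a point): Centre of the clip's closed ring, 27 mm across outside (y), 5 mm thick (x), 29 mm above the clip's origin; ring top at 42.5 mm, shoulder below it at 10.5 mm. Axes as the clip's.
- nozzle: Bystander: spare gas nozzle, standing on end, 26 mm in diameter, 68 mm high. Origin under its middle. Leave it alone.
- tape: Bystander: tape measure lying flat, 71 x 91 x 34 mm. Origin under its middle. Leave it alone.
- vblock: Bystander: steel V block, 55 x 45 x 36 mm. Origin under its middle. Leave it alone.
There are look-alikes about, which are no part of the job. Several things have the shape of the bracket; the one meant has the colours described above.

How it is judged:
By the outcome, as a careful person would: the job done as asked, in the order asked, and still so for the second after the job is handed in, with the robot touching nothing.
It also fails if it takes over 64 s, if anything falls off the work surface, if the arm or the gripper's body presses on something with over 40 N, if the wrist force passes 120 N, or if a joint passes its speed limit or range.

## Working session

There is one attempt and no reset: what is moved stays moved. The work goes in short steps, Python scripts to look and compute and a tool call to move; the robot and the scene stay as the last step left them, time stands still between calls to the robot, and variables do not carry over. Pictures are saved under pics/ and viewed, at most 10 in all, crops included, and the job is handed in when it is done.

Besides the shell and the picture viewer there is one more tool, called as name(argument=value, ...) on one line, values as JSON. arm_command: Moves the arm, as the interface text tells. Its arguments: {"type":"object","properties":{"rows":{"type":"array","items":{"type":"array"}},"newtons":{"type":"number"}},"required":["rows"]}

```bash
mkdir -p pics; cat > h.py <<'E'
import numpy as np, cv2
from bench import *
def cam(n):
    im,d=get_image(n); c=get_calibration(n); return im,d,c
def world(c,d,u=None,v=None):
    H,W=d.shape; f=H/2/np.tan(np.radians(c["vertical_fov"])/2)
    vv,uu=np.mgrid[:H,:W]
    p=np.stack([(uu-c["cx"])/f*d,(vv-c["cy"])/f*d,d],-1)
    return p@np.array(c["orientation"]).T+np.array(c["position"])
def save(n,tag):
    im,d,c=cam(n); cv2.imwrite(f"pics/{tag}.png",im); np.savez(f"{tag}.npz",im=im,d=d,P=world(c,d)); return im,d,c
E
python3 - <<'E'
from h import *
for n in("side","top"):
    im,d,c=save(n,n+"0"); print(c)
s=get_state(); print(s)
E
```

```text
{'vertical_fov': 50.45127209835576, 'cx': 281.2143820489482, 'cy': 214.61233049824048, 'position': array([0.28754557, 0.69816095, 0.65053205]), 'orientation': array([[-0.952393  , -0.16380315,  0.25713052],
       [-0.30438997,  0.55835421, -0.77174304],
       [-0.01715597, -0.81327062, -0.58163268]])}
{'vertical_fov': 48.617358305495785, 'cx': 273.31936500206535, 'cy': 208.21898874596812, 'position': array([0.28396804, 0.00767036, 1.14053942]), 'orientation': array([[-0.10833309, -0.96872723,  0.22322969],
       [-0.9941052 ,  0.10654471, -0.02007673],
       [-0.00433506, -0.22408877, -0.97455909]])}
{'t': 0.1, 'qpos': array([-8.71396996e-01,  3.85461519e-01,  6.77651925e-03, -4.31648426e-04,
       -1.19402076e+00, -2.58586638e-01]), 'qd': array([-1.02699581e-03, -2.97285819e-03,  1.71530676e-03,  2.86190966e-03,
       -9.38512212e-05,  7.47251864e-04]), 'tau': array([-3.49989723e-04, -3.91689706e+01,  1.87935930e+01,  4.23187315e+00,
        1.34976214e-02, -6.68655275e-05]), 'ee_pos': array([ 0.26644762, -0.56476245,  0.22158594]), 'orientation': array([[-9.04473074e-01, -4.26529728e-01, -9.22053384e-04],
       [-4.26530712e-01,  9.04471445e-01,  1.71951653e-03],
       [ 1.00546041e-04,  1.94854049e-03, -9.99998097e-01]]), 'wrist_force': array([ 1.44066533, -0.56069326, -0.0191773 ]), 'ft_torque': array([ 0.00162266, -0.01142266, -0.00898095]), 'grip_force': 0.0, 'opening': 0.08696879437472856}
```

View pics/side0.png

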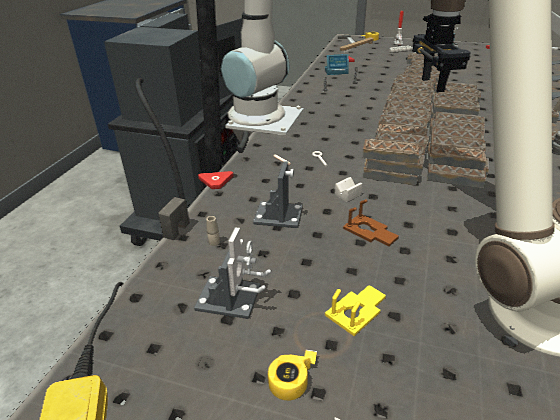

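View pics/top0.png

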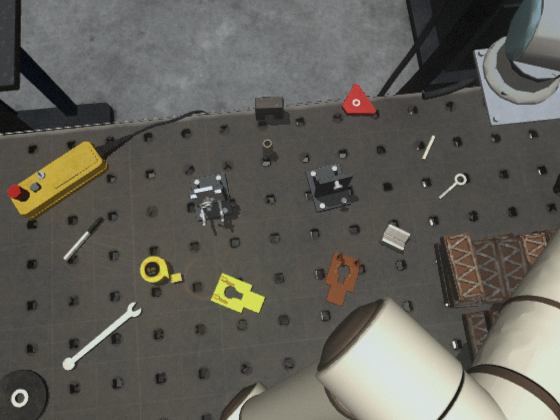

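The side view shows the bracket, with its fork and clip, on the upright at about (235,270). The screw upright is at about (280,195). Yellow (355,308) and orange-brown (370,228) look-alikes lie flat on the table. The grey aluminium one at side (235,270), top (210,200), fits the description. I'll confirm it in an enlarged crop.

```bash
python3 - <<'E'
from h import *
a=np.load("side0.npz");b=np.load("top0.npz")
A=cv2.resize(a["im"][215:325,185:315],None,fx=4,fy=4,interpolation=2)   # bracket
B=cv2.resize(b["im"][160:240,170:240],None,fx=4,fy=4,interpolation=2)
C=np.zeros((600,800,3),np.uint8);C[:440,:520]=A;C[:320,520:800]=B
D=cv2.resize(b["im"][150:220,295:365],None,fx=4,fy=4,interpolation=2);C[320:600,520:800]=D
cv2.imwrite("pics/crop0.png",C)
P=b["P"]
for n,q in (("top",b["P"]),("side",a["P"])):
  print(n)
  for cen in ((0.6,0.17),(0.55,-0.1)): pass
# heights: stands from top
for nm,(r0,r1,c0,c1) in dict(park=(165,240,180,240),screw=(155,215,300,358)).items():
  q=P[r0:r1,c0:c1].reshape(-1,3)
  for z0,z1 in((.005,.015),(.10,.118),(.115,.125),(.125,.14),(.14,.175)):
    m=q[(q[:,2]>z0)&(q[:,2]<z1)]
    if len(m)>3:
      r=cv2.minAreaRect(m[:,:2].astype(np.float32)*1000); print(nm,z0,len(m),np.round(r[0],1),np.round(r[1],1),round(r[2],1),np.round(m.mean(0),4))
for nm,(r,c) in dict(nozzle=(150,267),tape=(268,155),vb=(237,397),yel=(293,238),br=(275,342)).items(): print(nm,P[r,c].round(3))
E
```

```text
top
side
park 0.005 748 [577.6 141.7] [145.3 184.4] 85.9 [0.5903 0.1325 0.0097]
park 0.1 138 [556.2 133.5] [54.4 79.3] 6.2 [0.5582 0.1325 0.1125]
park 0.115 145 [556.6 133.9] [53.5 79.2] 6.2 [0.566  0.1324 0.1193]
park 0.125 89 [553.2 133.2] [33.  68.8] 5.1 [0.5583 0.1336 0.1297]
park 0.14 155 [553.7 133.9] [33.9 40.3] 5.4 [0.5598 0.1342 0.1572]
screw 0.005 897 [ 590.7 -152.1] [126.1 149.4] 82.2 [ 0.5767 -0.1551  0.0098]
screw 0.1 62 [ 563.7 -160.1] [ 9.5 79.4] 2.0 [ 0.5631 -0.1558  0.1097]
screw 0.115 40 [ 555.8 -159.9] [22.2 77.2] 3.4 [ 0.5602 -0.1595  0.1197]
screw 0.125 265 [ 559.9 -161.8] [29.8 80.1] 8.1 [ 0.5646 -0.1603  0.1333]
nozzle [ 0.683 -0.015  0.05 ]
tape [0.424 0.281 0.031]
vb [ 0.436 -0.306  0.025]
yel [0.345 0.092 0.001]
br [ 0.361 -0.164 -0.   ]
```

View pics/crop0.png

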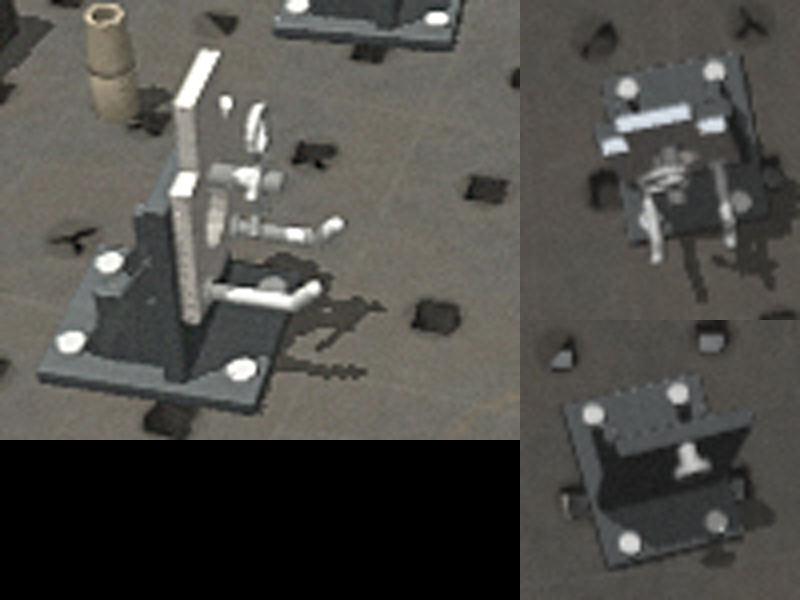

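The crop confirms it: the grey aluminium bracket is on the pin with its clip ring (crop 255,130), and the screw upright is empty with its headed screw. Next I'll fit the poses.

```bash
cat > fit.py <<'E'
from h import *
def load(tag): return np.load(tag+".npz")["P"].reshape(-1,3)
def sel(q,x0,x1,y0,y1,z0,z1): return q[(q[:,0]>x0)&(q[:,0]<x1)&(q[:,1]>y0)&(q[:,1]<y1)&(q[:,2]>z0)&(q[:,2]<z1)]
def rect(m):
    r=cv2.minAreaRect((m[:,:2]*1000).astype(np.float32)); b=cv2.boxPoints(r)
    e=b[1]-b[0]; e2=b[2]-b[1]
    l=e if np.hypot(*e)>np.hypot(*e2) else e2
    yaw=np.degrees(np.arctan2(-l[0],l[1])) ; yaw=(yaw+90)%180-90   # long axis = local y
    return len(m),np.round(r[0],1),np.round(r[1],1),round(yaw,2)
def vert(m):  # vertical plane fit: normal yaw
    c=m[:,:2].mean(0);u,s,v=np.linalg.svd(m[:,:2]-c); n=v[1]; n=n*np.sign(n[0]); return len(m),c.round(4),"yaw",round(np.degrees(np.arctan2(n[1],n[0])),2),"rms",round(1000*s[1]/len(m)**.5,2)
E
python3 - <<'E'
from fit import *
for n in("top0","side0"):
  q=load(n);print(n)
  print("tabtop",rect(sel(q,.53,.62,.08,.2,.162,.17)))
  print("tabface z130-160",rect(sel(q,.565,.62,.08,.2,.13,.161)))
  print("shoulder",rect(sel(q,.56,.62,.08,.2,.125,.1285)))
  m=sel(q,.53,.567,.09,.18,.122,.16); print("ring",rect(m),m.min(0).round(4),m.max(0).round(4))
  print("screwpanel",rect(sel(q,.56,.62,-.22,-.1,.132,.139)))
  m=sel(q,.52,.565,-.2,-.1,.1,.142); print("head",len(m) and (rect(m),m.min(0).round(4),m.max(0).round(4)))
  for nm,b in (("pbase",(.5,.68,.06,.2)),("sbase",(.5,.68,-.23,-.08))):
    m=sel(q,*b,.006,.0145); print(nm,rect(m),m[:,2].mean().round(4))
  print("front faces", vert(sel(q,.55,.61,-.22,-.1,.03,.09)) )
  print("table",np.median(sel(q,.3,.6,-.3,.3,-.01,.005)[:,2]).round(4))
E
```

```text
top0
tabtop (70, array([565.7, 134.9]), array([ 9.8, 39.4]), np.float32(5.42))
tabface z130-160 (6, array([567.3, 111. ]), array([ 4. , 22.4]), np.float32(0.65))
shoulder (37, array([565.6, 135. ]), array([ 8.1, 66.9]), np.float32(5.14))
ring (166, array([551.3, 134.1]), array([68.6, 31.1]), np.float32(-0.09)) [0.5358 0.0998 0.1222] [0.5669 0.1684 0.1599]
screwpanel (161, array([ 568. , -160.6]), array([13.2, 80.1]), np.float32(8.05))
head ((172, array([ 554.5, -149.9]), array([20.7, 58.3]), np.float32(0.04)), array([ 0.5442, -0.1791,  0.1   ]), array([ 0.5649, -0.1207,  0.1403]))
pbase (684, array([578.6, 139.8]), array([116.5, 155.6]), np.float32(77.7)) 0.0099
sbase (842, array([ 581.1, -148.8]), array([110.3, 109.7]), np.float32(-82.29)) 0.0099
front faces (216, array([ 0.5713, -0.152 ]), 'yaw', np.float64(6.48), 'rms', np.float64(15.57))
table -0.0003
side0
tabtop (84, array([563.7, 135.9]), array([ 8.9, 41.5]), np.float32(4.37))
tabface z130-160 (12, array([566.1, 153.8]), array([1.7, 3.7]), np.float32(1.84))
shoulder (41, array([563.8, 134.8]), array([ 7.4, 71. ]), np.float32(0.52))
ring (306, array([550.2, 135. ]), array([71.9, 33.1]), np.float32(-0.47)) [0.5338 0.099  0.122 ] [0.567  0.1709 0.1599]
screwpanel (84, array([ 566.9, -160.2]), array([11.8, 83.4]), np.float32(8.92))
head ((182, array([ 553.7, -151.7]), array([22.4, 66.7]), np.float32(0.02)), array([ 0.5425, -0.185 ,  0.1004]), array([ 0.5649, -0.1183,  0.1369]))
pbase (1010, array([589.3, 137.1]), array([109.8,  92.1]), np.float32(-84.41)) 0.01
sbase (580, array([ 580.7, -157.5]), array([110.3,  94.6]), np.float32(-82.83)) 0.0104
front faces (453, array([ 0.5754, -0.1434]), 'yaw', np.float64(14.17), 'rms', np.float64(15.03))
table 0.0
```

```bash
cat >> fit.py <<'E'
def loc(q,o,yaw):
    a=np.radians(yaw);c,s=np.cos(a),np.sin(a); d=q-np.array([*o,0]); return np.stack([d[:,0]*c+d[:,1]*s,-d[:,0]*s+d[:,1]*c,d[:,2]],1)*1000
PK=(.5696,.1356);PY=5.5
SC=(.5615,-.1613);SY=7.8
E
python3 - <<'E'
from fit import *
for n in("top0","side0"):
  q=load(n);print(n)
  l=loc(q,PK,PY)
  m=l[(l[:,0]>-45)&(l[:,0]<-20)&(abs(l[:,1])<35)&(l[:,2]>124)&(l[:,2]<160)]
  print("ring",len(m),np.percentile(m,[2,50,98],axis=0).round(1).tolist(),m.mean(0).round(1))
  print("ring yaw",np.degrees(np.arctan(np.polyfit(m[:,1],m[:,0],1)[0])))
  m=l[(l[:,0]>-50)&(l[:,0]<-12)&(abs(l[:,1])<20)&(l[:,2]>106)&(l[:,2]<117)]
  if len(m): print("pin",len(m),np.percentile(m,[2,50,98],axis=0).round(1).tolist())
  l=loc(q,SC,SY)
  m=l[(l[:,0]>-30)&(l[:,0]<-10)&(abs(l[:,1])<25)&(l[:,2]>112)&(l[:,2]<138)]
  print("head",len(m),np.percentile(m,[0,2,50,98,100],axis=0).round(1).tolist())
  m=m[m[:,0]<-15]
  m=l[(l[:,0]>-4)&(l[:,0]<16)&(abs(l[:,1])<45)&(l[:,2]>132)&(l[:,2]<139)]
  print("panel",np.percentile(m,[2,50,98],axis=0).round(1).tolist())
E
```

```text
top0
ring 48 [[-32.9, -11.9, 127.3], [-30.8, 0.7, 143.6], [-28.3, 11.8, 153.8]] [-30.9   0.3 141.1]
ring yaw -1.0385277997421682
pin 42 [[-40.3, -5.7, 106.7], [-32.5, 0.2, 114.1], [-12.1, 13.3, 116.9]]
head 38 [[-16.7, -9.0, 118.1], [-16.7, -8.6, 118.5], [-15.3, 1.3, 132.4], [-10.8, 9.9, 137.0], [-10.6, 10.7, 137.5]]
panel [[1.3, -38.6, 132.3], [7.0, -0.7, 134.8], [13.0, 38.0, 138.4]]
side0
ring 71 [[-34.6, -11.6, 125.6], [-32.9, 0.5, 139.5], [-30.0, 13.2, 152.3]] [-32.6   1.2 139.9]
ring yaw 0.88866230608828
pin 96 [[-41.8, -4.0, 106.6], [-29.8, 3.1, 112.6], [-13.3, 15.7, 116.5]]
head 31 [[-18.6, -3.1, 117.3], [-18.5, -2.7, 118.0], [-16.2, 4.1, 129.1], [-11.1, 10.9, 136.1], [-10.4, 11.1, 136.3]]
panel [[-0.0, -37.6, 132.6], [5.1, 2.8, 135.0], [11.0, 38.6, 137.0]]
```

arm_command(rows=[[-1,[0,0,-6],0],[-1,[0,0,-3],0],[-1,[0,4.9,0],5],[-1,[0,4.9,0],5],[-1,[0,4.9,0],5],[-1,[0,4.9,0],5],[-1,[0,4.9,0],0],[-1,[0,4.9,0],0]], newtons=15)

```text
t: 1.1
ee_pos: [0.1974, -0.2804, 0.3122]
orientation: [[-0.996, -0.09, -0.0], [-0.09, 0.996, 0.0], [0.0, 0.001, -1.0]]
wrist_force: [1.1, 1.5, 0.4]
opening: 0.0871
grip_force: 0.0
```

Both cameras agree within 2 mm. The ring is at world (0.538, 0.133), z 0.139, and its height and size match what was given. I'll move above it.

arm_command(rows=[[-1,[-4.18,4.23,0],0],[-1,[-4.18,4.23,0],0],[-1,[-4.18,4.23,0],0],[-1,[-4.18,4.23,0],0],[-1,[-4.18,4.23,0],0],[-1,[-4.18,4.23,0],0],[-1,[-4.18,4.23,0],0],[-1,[-4.18,4.23,0],0],[-1,[-4.18,4.23,0],0],[-1,[0,0,5],0],[-1,[0,0,3],0],[-1,[0,0,0],0]])

```text
t: 2.6
ee_pos: [0.5364, 0.1311, 0.2297]
orientation: [[-0.996, -0.092, -0.006], [-0.092, 0.996, -0.003], [0.007, -0.003, -1.0]]
wrist_force: [0.0, -0.1, 1.2]
opening: 0.0868
grip_force: 0.0
```

arm_command(rows=[[-0.3,[-0.15,0.18,4],0],[-0.3,[0,0,4],0],[-0.3,[0,0,2.6],0],[-0.3,[0,0,0],0],[-0.3,[0,0,0],0]])

```text
t: 3.22
ee_pos: [0.5408, 0.1342, 0.1288]
orientation: [[-0.996, -0.092, 0.004], [-0.092, 0.996, 0.001], [-0.004, 0.001, -1.0]]
wrist_force: [0.1, 0.4, 0.0]
opening: 0.0578
grip_force: 0.0
```

```bash
python3 - <<'E'
from fit import *
s=get_state();print(s["ee_pos"],s["wrist_force"],s["opening"])
C=[]
for n,b in(("side",(180,300,190,320)),("top",(130,250,160,290))):
  im,d,c=save(n,n+"1"); C.append(cv2.resize(im[b[0]:b[1],b[2]:b[3]],None,fx=3,fy=3,interpolation=2))
cv2.imwrite("pics/c1.png",np.hstack(C))
E
```

```text
[0.54079825 0.13416586 0.12880834] [0.14032203 0.40715058 0.03083686] 0.05782700852758419
```

View pics/c1.png

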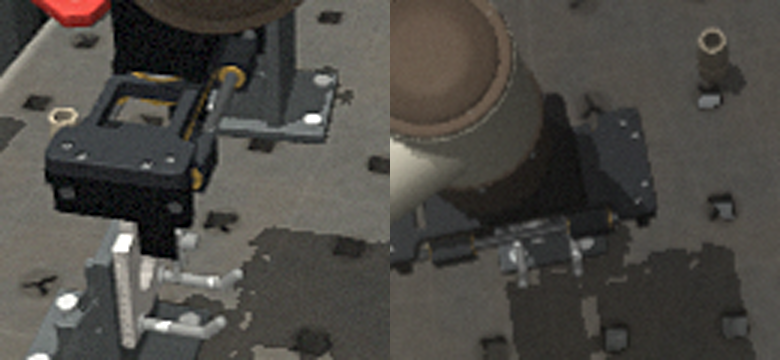

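The fingers straddle the ring (side crop 175,240), and the body clears the tab. I'll trim a few millimetres, close and check the opening.

arm_command(rows=[[0,[0.3,-0.1,0.4],0],[0.6,[0,0,0],0],[1,[0,0,0],0],[1,[0,0,0],0],[1,[0,0,0],0],[1,[0,0,0],0]], newtons=20)

```text
t: 4.08
ee_pos: [0.5365, 0.1324, 0.1226]
orientation: [[-0.996, -0.092, 0.0], [-0.092, 0.996, 0.0], [-0.0, 0.0, -1.0]]
wrist_force: [-0.4, 0.2, 0.7]
opening: 0.025
grip_force: 20.0
```

arm_command(rows=[[1,[0,0,-1],0],[1,[0,0,-1.5],0],[1,[0,0,-2],0],[1,[0,0,-2],0],[1,[0,0,-2],0],[1,[0,0,0],0]])

```text
t: 4.82
ee_pos: [0.5375, 0.1329, 0.2102]
orientation: [[-0.996, -0.092, 0.005], [-0.092, 0.996, 0.002], [-0.005, 0.002, -1.0]]
wrist_force: [0.3, -0.2, -0.4]
opening: 0.0252
grip_force: 20.0
```

arm_command(rows=[[1,[3.3,-3.54,0],0],[1,[3.3,-3.54,0],0],[1,[3.3,-3.54,0],0],[1,[3.3,-3.54,0],0],[1,[0,0,5],0],[1,[0,0,5],0],[1,[0,0,4],0],[1,[0,0,2],0],[1,[0,0,0],0],[1,[0,0,0],0]])

```text
t: 6.08
ee_pos: [0.4185, -0.0206, 0.0482]
orientation: [[-0.996, -0.092, 0.001], [-0.092, 0.996, 0.0], [-0.001, 0.0, -1.0]]
wrist_force: [-0.0, 1.2, 0.3]
opening: 0.0255
grip_force: 20.0
```

```bash
python3 - <<'E'
from fit import *
im,d,c=save("side","side2"); q=load("side2"); s=get_state(); print(s["ee_pos"])
e=s["ee_pos"]; m=sel(q,e[0]-.04,e[0]+.04,e[1]-.06,e[1]+.06,.004,.05)
print(len(m),m.min(0).round(4),m.max(0).round(4))
cv2.imwrite("pics/c2.png",cv2.resize(im[150:330,230:420],None,fx=3,fy=3,interpolation=2))
E
```

```text
[ 0.41870068 -0.02049907  0.04847054]
30 [ 0.4163 -0.0106  0.0177] [ 0.4245 -0.      0.0499]
```

View pics/c2.png

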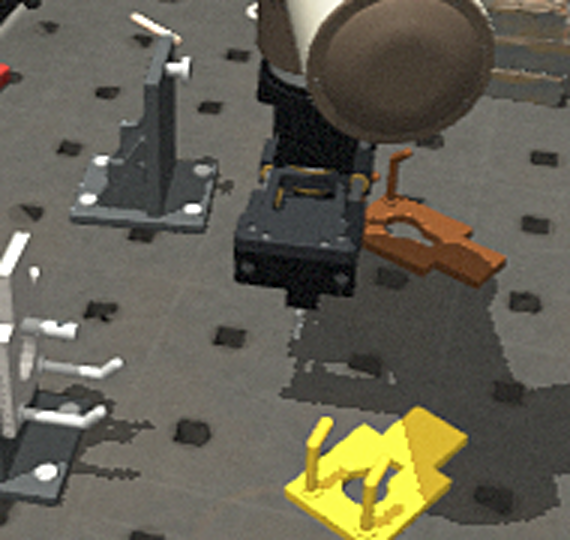

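The clip hangs under the fingers (crop 300,325), the pin is free, and the spot below is bare table. I'll lower it and release.

arm_command(rows=[[1,[0,0,0.8],0],[1,[0,0,0.4],0],[1,[0,0,0],0],[0.8,[0,0,0],0],[0.5,[0,0,0],0],[0,[0,0,0],0],[-0.5,[0,0,0],0],[-1,[0,0,0],0],[-1,[0,0,0],0]])

```text
t: 7.25
ee_pos: [0.4179, -0.0207, 0.0356]
orientation: [[-0.996, -0.092, 0.0], [-0.092, 0.996, 0.0], [-0.0, 0.0, -1.0]]
wrist_force: [-0.6, -1.1, -1.0]
opening: 0.057
grip_force: 0.0
```

arm_command(rows=[[-1,[0,0,-2],0],[-1,[0,0,-4],0],[-1,[0,0,-6],0],[-1,[0,0,-6],0],[-1,[0,0,-3],0],[-1,[0,0,0],0]])

```text
t: 8.0
ee_pos: [0.4191, -0.0204, 0.2481]
orientation: [[-0.996, -0.092, 0.006], [-0.092, 0.996, 0.002], [-0.006, 0.001, -1.0]]
wrist_force: [0.2, 1.0, -0.2]
opening: 0.0874
grip_force: 0.0
```

```bash
python3 - <<'E'
from fit import *
s=get_state(); print(s["ee_pos"],s["qpos"].round(3),s["opening"])
im,d,c=save("side","side3"); q=load("side3")
m=sel(q,.34,.48,-.09,.06,.003,.08);print(len(m),m.min(0).round(3),m.max(0).round(3))
im2,d,c=save("top","top3"); q=load("top3")
m=sel(q,.34,.48,-.09,.05,.003,.08);print(len(m), m.min(0).round(3) if len(m) else '',m.max(0).round(3) if len(m) else '')
# bracket tab
for n in("top3","side3"):
  l=loc(load(n),PK,PY); m=l[(abs(l[:,0]+5)<9)&(abs(l[:,1])<25)&(l[:,2]>162)&(l[:,2]<170)]
  if len(m)>5: print(n,"tab",len(m),np.percentile(m,[2,50,98],axis=0).round(1).tolist())
cv2.imwrite("pics/c3.png",np.hstack([cv2.resize(im[150:330,200:420],None,fx=2,fy=2,interpolation=2),cv2.resize(im2[150:330,190:370],None,fx=2,fy=2,interpolation=2)]))
E
```

```text
[ 0.41914929 -0.02039563  0.24809942] [ 3.420e-01  1.000e-03 -4.170e-01  0.000e+00 -1.147e+00 -1.821e+00] 0.0873551070772968
99 [ 0.34  -0.088  0.003] [0.479 0.06  0.065]
144 [ 0.342 -0.088  0.003] [0.437 0.05  0.047]
top3 tab 74 [[-8.3, -19.8, 162.2], [-4.4, 0.0, 165.4], [0.0, 18.8, 168.7]]
side3 tab 81 [[-9.9, -19.4, 162.4], [-6.5, 2.3, 165.5], [-1.8, 19.7, 167.3]]
```

View pics/c3.png

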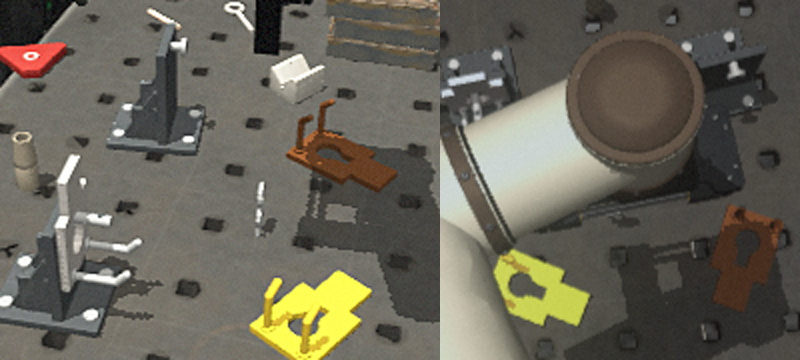

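The clip stands upright on the open table (side crop 260,208), well clear of both uprights. The bracket hasn't moved. Next I'll move over the tab and turn −90°.

arm_command(rows=[[-1,[-3.98,3.54,0],0],[-1,[-3.98,3.54,0],0],[-1,[-3.98,3.54,0],0],[-1,[-3.98,3.54,0],0],[-1,[0,0,0],-10],[-1,[0,0,0],-10],[-1,[0,0,0],-10],[-1,[0,0,0],-10],[-1,[0,0,0],-10],[-1,[0,0,0],-10],[-1,[0,0,0],-10],[-1,[0,0,0],-10]])

```text
t: 9.6
ee_pos: [0.5626, 0.1345, 0.2429]
orientation: [[-0.077, -0.997, -0.004], [-0.997, 0.077, -0.002], [0.002, 0.004, -1.0]]
wrist_force: [-0.1, 0.3, 0.6]
opening: 0.0868
grip_force: 0.0
```

arm_command(rows=[[-1,[0,0,0],-10.2],[-1,[0,0,0],0],[-1,[0,0,0],0]])

```text
t: 9.98
ee_pos: [0.5631, 0.1347, 0.2443]
orientation: [[0.093, -0.996, -0.002], [-0.996, -0.093, -0.001], [0.001, 0.002, -1.0]]
wrist_force: [0.3, -0.1, 0.1]
opening: 0.0872
grip_force: 0.0
```

arm_command(rows=[[-1,[-0.04,-0.15,5],0],[-1,[0,0,4],0],[-1,[0,0,2.4],0],[-1,[0,0,0],0],[-0.3,[0,0,0],0],[0.3,[0,0,0],0]])

```text
t: 10.72
ee_pos: [0.5658, 0.1358, 0.1331]
orientation: [[0.095, -0.995, 0.003], [-0.995, -0.095, 0.001], [-0.001, -0.003, -1.0]]
wrist_force: [0.0, 0.0, 0.6]
opening: 0.0744
grip_force: 0.0
```

arm_command(rows=[[0.5,[0.04,0.1,0.3],0],[1,[0,0,0],0],[1,[0,0,0],0],[1,[0,0,0],0],[1,[0,0,0],0],[1,[0,0,0],0],[1,[0,0,0],0]], newtons=40)

```text
t: 11.6
ee_pos: [0.5642, 0.135, 0.1287]
orientation: [[0.095, -0.995, 0.0], [-0.995, -0.095, 0.0], [-0.0, -0.0, -1.0]]
wrist_force: [1.6, 0.6, 1.0]
opening: 0.0076
grip_force: 39.9
```

arm_command(rows=[[1,[0,0,-0.4],0],[1,[0,0,0],0],[1,[0,1,0],0],[1,[0,1.5,0],0],[1,[0,2,0],0],[1,[0,2,0],0],[1,[0,1.5,0],0],[1,[0,0,0],0]])

```text
t: 12.6
ee_pos: [0.4831, 0.1271, 0.1328]
orientation: [[0.096, -0.995, -0.0], [-0.995, -0.096, 0.0], [-0.0, 0.0, -1.0]]
wrist_force: [0.4, 0.3, -2.9]
opening: 0.0076
grip_force: 39.9
```

The bracket is off the pin (2.9 N of weight). I'll raise it and carry it to 45 mm in front of the screw panel.

arm_command(rows=[[1,[0,0,-2.5],0],[1,[0,0,-2],0],[1,[3,-0.05,0],0],[1,[4.5,-0.09,0],0],[1,[5,-0.09,0],0],[1,[5,-0.09,0],0],[1,[5,-0.09,0],0],[1,[4.5,-0.09,0],0],[1,[2.6,-0.03,0],0],[1,[0,0,0],-2.3],[1,[0,0,0],0],[1,[0,0,0],0]])

```text
t: 14.1
ee_pos: [0.518, -0.1667, 0.1775]
orientation: [[0.135, -0.991, 0.0], [-0.991, -0.135, -0.0], [0.0, -0.0, -1.0]]
wrist_force: [-0.2, 0.6, -3.2]
opening: 0.0075
grip_force: 40.0
```

```bash
cat > hand.py <<'E'
from fit import *
s=get_state(); e=s["ee_pos"]; R=s["orientation"]
print("tcp",e.round(4),"tcp loc",loc(e[None],SC,SY).round(1),"tool yaw",np.degrees(np.arctan2(R[1,1],R[0,1]))%360, s["wrist_force"].round(1))
zt=e[2]*1000-18.7   # bracket origin height
for n in("top","side"):
  im,d,c=save(n,n+"4"); l=loc(load(n+"4"),SC,SY); t=loc(e[None],SC,SY)[0]
  m=l[(abs(l[:,0]-t[0])<9)&(abs(l[:,1]-t[1])<45)&(l[:,2]>zt+10)&(l[:,2]<zt+21)]
  if len(m)>5: print(n,"shoulders",len(m),np.percentile(m,[2,50,98],axis=0).round(1).tolist())
  m=l[(abs(l[:,0]-t[0])<12)&(abs(l[:,1]-t[1])<45)&(l[:,2]>zt-70)&(l[:,2]<zt+10)]
  if len(m)>5: print(n,"plate",len(m),np.percentile(m,[0,2,50,98,100],axis=0).round(1).tolist())
  m=l[(l[:,0]>-4)&(l[:,0]<16)&(abs(l[:,1])<45)&(l[:,2]>132)&(l[:,2]<139)]
  if len(m)>5: print(n,"panel",len(m),np.percentile(m,[2,50,98],axis=0).round(1).tolist())
E
python3 hand.py
```

```text
tcp [ 0.518  -0.1667  0.1775] tcp loc [[-43.8   0.5 177.5]] tool yaw 187.74658227407812 [-0.2  0.6 -3.2]
top shoulders 27 [[-48.1, 23.4, 169.8], [-44.8, 28.7, 174.1], [-39.5, 35.8, 177.0]]
top plate 87 [[-55.3, -25.0, 99.3], [-54.7, 1.9, 101.7], [-47.5, 27.1, 123.6], [-40.9, 36.0, 166.6], [-39.7, 36.2, 168.3]]
top panel 48 [[1.9, 16.3, 132.1], [6.9, 27.7, 134.3], [12.6, 39.3, 138.1]]
side shoulders 35 [[-50.2, 8.7, 169.1], [-46.0, 26.8, 175.6], [-39.0, 36.7, 179.2]]
side plate 218 [[-55.8, -33.9, 97.3], [-54.1, -32.2, 99.3], [-48.4, 29.6, 127.9], [-41.3, 37.5, 166.9], [-41.1, 38.7, 168.8]]
side panel 95 [[-0.2, -38.9, 132.6], [5.3, 3.8, 134.7], [11.0, 39.0, 136.6]]
```

The bracket is centred to about 1 mm and at the right angle. I'll trim, lower the round hole to head height and advance while watching the force.

arm_command(rows=[[1,[0.1,0,0.8],0],[1,[0,0,0],0],[1,[0,-1,0],0],[1,[0,-0.8,0],0],[1,[0,-0.4,0],0],[1,[0,-0.4,0],0],[1,[0,0,0],0]])

```text
t: 15.08
ee_pos: [0.5439, -0.1643, 0.1695]
orientation: [[0.135, -0.991, -0.0], [-0.991, -0.135, 0.0], [-0.0, 0.0, -1.0]]
wrist_force: [0.0, 0.2, -2.1]
opening: 0.0081
grip_force: 40.0
```

```bash
python3 hand.py; python3 - <<'E'
import cv2,numpy as np
a=cv2.imread("pics/side4.png");b=cv2.imread("pics/top4.png")
cv2.imwrite("pics/c4.png",np.hstack([cv2.resize(a[130:245,220:350],None,fx=3,fy=3,interpolation=2),cv2.resize(b[130:245,280:400],None,fx=3,fy=3,interpolation=2)]))
E
```

```text
tcp [ 0.5439 -0.1643  0.1695] tcp loc [[-17.9  -0.6 169.5]] tool yaw 187.75746129231857 [ 0.   0.2 -2.1]
top shoulders 26 [[-22.3, 23.0, 163.9], [-18.0, 29.2, 166.9], [-13.9, 34.5, 169.9]]
top plate 100 [[-29.4, -34.3, 87.8], [-28.9, -24.2, 89.2], [-21.5, 24.8, 112.1], [-15.2, 34.7, 157.8], [-13.4, 34.9, 160.5]]
top panel 62 [[1.5, 9.8, 132.0], [7.7, 25.9, 134.5], [12.6, 39.3, 137.8]]
side shoulders 36 [[-24.4, 6.2, 161.6], [-20.6, 26.9, 167.4], [-15.9, 36.1, 170.6]]
side plate 236 [[-29.3, -27.2, 89.9], [-28.7, -26.1, 91.3], [-22.9, 23.4, 121.5], [-8.1, 36.5, 158.7], [-6.5, 36.7, 160.5]]
side panel 93 [[-0.1, -37.5, 132.9], [5.2, 2.0, 134.8], [11.3, 40.8, 136.9]]
```

View pics/c4.png

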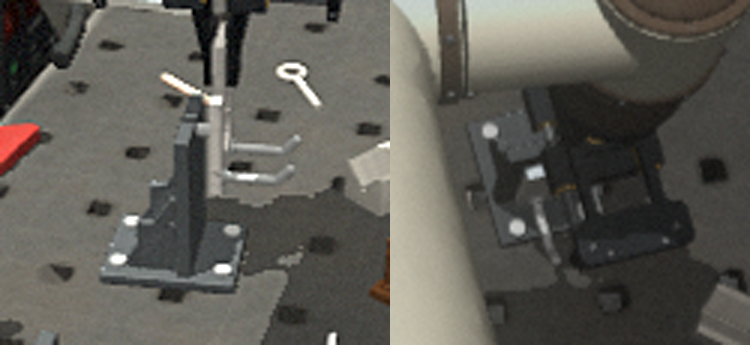

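The plate is partway over the head with no contact force; the shank shows between plate and panel at (203,128). I'll keep advancing gently.

arm_command(rows=[[1,[0,-0.4,0],0],[1,[0,-0.4,0],0],[1,[0,-0.3,0],0],[1,[0,0,0],0]])

```text
t: 15.68
ee_pos: [0.5548, -0.1628, 0.1694]
orientation: [[0.135, -0.991, -0.0], [-0.991, -0.135, -0.0], [-0.0, 0.0, -1.0]]
wrist_force: [-1.0, 1.0, -2.4]
opening: 0.0081
grip_force: 40.0
```

arm_command(rows=[[1,[0,-0.08,0],0],[1,[0,0,0.4],0],[1,[0,0,0.4],0],[1,[0,0,0.4],0],[1,[0,0,0],0]])

```text
t: 16.3
ee_pos: [0.5552, -0.1628, 0.157]
orientation: [[0.135, -0.991, -0.001], [-0.991, -0.135, 0.0], [-0.0, 0.001, -1.0]]
wrist_force: [0.3, -1.0, -2.8]
opening: 0.0076
grip_force: 40.0
```

arm_command(rows=[[1,[0,0,0.3],0],[1,[0,0,0.3],0],[1,[0,0,0.3],0],[1,[0,0,0.2],0],[1,[0,0,0],0]])

```text
t: 16.92
ee_pos: [0.5553, -0.1628, 0.1463]
orientation: [[0.135, -0.991, -0.0], [-0.991, -0.135, 0.0], [-0.0, 0.0, -1.0]]
wrist_force: [0.2, -0.2, -2.7]
opening: 0.0079
grip_force: 40.0
```

arm_command(rows=[[1,[0,0,0.1],0],[1,[0,0,0.1],0],[1,[0,0,0.1],0],[1,[0,0,0],0]])

```text
t: 17.42
ee_pos: [0.5554, -0.1627, 0.1437]
orientation: [[0.135, -0.991, 0.0], [-0.991, -0.135, -0.0], [0.0, -0.0, -1.0]]
wrist_force: [-1.3, 0.6, -1.4]
opening: 0.0075
grip_force: 40.0
```

arm_command(rows=[[1,[0,0,0.06],0],[1,[0,0,0.06],0],[1,[0,0,0],0]])

```text
t: 17.8
ee_pos: [0.5554, -0.1628, 0.1434]
orientation: [[0.135, -0.991, 0.001], [-0.991, -0.135, -0.0], [0.0, -0.001, -1.0]]
wrist_force: [-2.5, 1.8, 5.1]
opening: 0.0078
grip_force: 40.0
```

It's seated: the force rises to +5 N at the expected height. I'll release and retreat upward.

arm_command(rows=[[0.9,[0,0,0],0],[0.6,[0,0,0],0],[0.2,[0,0,0],0],[-0.2,[0,0,0],0],[-0.2,[0,0,0],0],[-0.2,[0,0,0],0]])

```text
t: 18.55
ee_pos: [0.5554, -0.1628, 0.1422]
orientation: [[0.135, -0.991, -0.0], [-0.991, -0.135, 0.0], [-0.0, 0.0, -1.0]]
wrist_force: [0.2, 0.2, 0.3]
opening: 0.0484
grip_force: 0.0
```

arm_command(rows=[[-0.2,[0,0,-2],0],[-0.2,[0,0,-5],0],[-0.2,[0,0,-6],0],[-0.2,[0,0,-5],0],[-0.2,[0,5,0],0],[-0.2,[0,6,0],0],[-0.2,[0,6,0],0],[-0.2,[0,0,0],0],[-0.2,[0,0,0],0]])

```text
t: 19.68
ee_pos: [0.3872, -0.1858, 0.3229]
orientation: [[0.135, -0.991, 0.002], [-0.991, -0.135, -0.0], [0.0, -0.002, -1.0]]
wrist_force: [0.1, -1.0, -0.5]
opening: 0.052
grip_force: 0.0
```

```bash
python3 - <<'E'
from fit import *
s=get_state(); print(s["t"],s["ee_pos"].round(3),s["wrist_force"].round(1),s["opening"])
ims=[]
for n in("side","top"):
  im,d,c=save(n,n+"5"); ims.append(im); l=loc(load(n+"5"),SC,SY)
  m=l[(l[:,0]>-20)&(l[:,0]<5)&(abs(l[:,1])<25)&(l[:,2]>150)&(l[:,2]<200)]
  if len(m)>5: print(n,"tab",len(m),np.percentile(m,[2,50,98,100],axis=0).round(1).tolist())
  q=load(n+"5"); m=sel(q,.39,.45,-.05,.02,.01,.09); print("clip",len(m),(m.min(0).round(3),m.max(0).round(3)) if len(m) else '')
a,b=ims
cv2.imwrite("pics/c5.png",np.hstack([cv2.resize(a[130:330,190:400],None,fx=2,fy=2,interpolation=2),cv2.resize(b[130:330,250:420],None,fx=2,fy=2,interpolation=2)]))
E
```

```text
19.675 [ 0.387 -0.186  0.323] [ 0.1 -1.  -0.5] 0.05202990680468807
side tab 95 [[-14.5, -17.8, 150.6], [-11.8, 14.9, 171.7], [-7.1, 20.6, 182.0], [-6.9, 20.9, 182.6]]
clip 67 (array([ 0.415, -0.028,  0.01 ]), array([ 0.421, -0.001,  0.065]))
clip 0
```

View pics/c5.png

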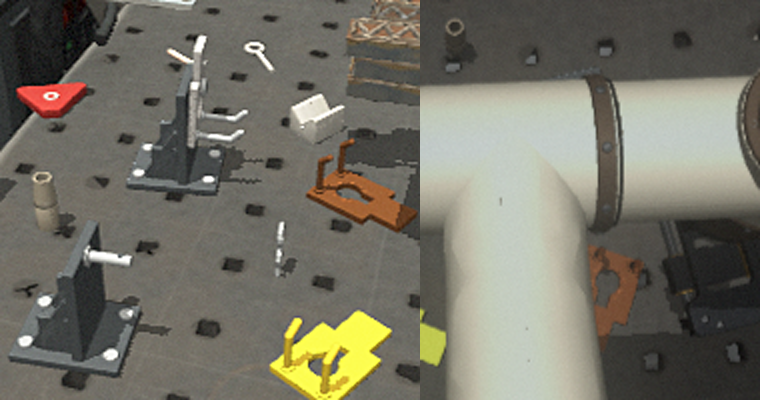

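The bracket hangs on the screw at (198,100), tab top at 182 mm against 181 expected. The clip still stands at (280,250) and the bystanders are untouched. The tab seems to lean slightly, so I'll check the plate's profile before handing in.

```bash
python3 - <<'E'
from fit import *
for n,o,y,h in(("side5",SC,SY,125),("side0",PK,PY,110)):
  l=loc(load(n),o,y); l[:,2]-=h
  for z0 in range(-60,60,10):
    m=l[(l[:,0]>-22)&(l[:,0]<6)&(l[:,1]>12)&(l[:,1]<38)&(l[:,2]>z0)&(l[:,2]<z0+10)]
    if len(m)>4: print(n,z0,len(m),np.percentile(m[:,0],[3,50,97]).round(1),m[:,1].max().round(1))
E
```

```text
side5 -60 34 [-21.5  -8.2   0.6] 37.9
side5 -50 31 [-19.   -6.7   3.1] 37.5
side5 -40 22 [-9.8 -5.6  3. ] 37.9
side5 -30 25 [-10.2  -4.4   2.7] 37.6
side5 -20 28 [-10.9  -4.8   4.1] 37.7
side5 -10 30 [-11.5  -5.    2.3] 37.3
side5 0 34 [-12.1  -0.4   4. ] 37.8
side5 10 41 [-12.4  -7.1   5.6] 35.6
side5 20 14 [-12.7  -9.3  -5.8] 20.9
side5 30 14 [-13.6 -10.7  -7.2] 20.2
side5 40 15 [-14.4  -9.8  -7. ] 20.6
side5 50 13 [-14.4 -11.6  -7.1] 20.6
side0 -60 54 [-21.4  -7.8   2.3] 37.8
side0 -50 53 [-19.7  -7.9   2.4] 38.0
side0 -40 40 [-8.5 -6.   1.7] 37.8
side0 -30 37 [-8.8 -7.5  0.6] 37.2
side0 -20 44 [-8.8 -6.7  3.9] 37.9
side0 -10 37 [-9.1 -7.4  0.8] 37.5
side0 0 67 [-9.3 -2.7  5.4] 37.9
side0 10 62 [-9.1 -5.4  4.5] 36.3
side0 20 24 [-9.5 -7.  -1.3] 20.9
side0 30 22 [-9.7 -6.1 -2.4] 21.7
side0 40 27 [-9.8 -6.6 -1.3] 21.1
side0 50 28 [-9.9 -6.5 -2. ] 21.5
```

The lean is about 3°. That is the natural hang of the fork-heavy bracket within its 4 mm of play: foot against the panel, plate behind the head, slot end on the shank.

```bash
python3 -c "
from bench import order; print(order.hand_in())"
```

```text
the job is handed in; nothing more can be done
None
```

The job is handed in at about 20 s of the 64 s limit: the bracket hangs home on the headed screw with a natural lean of about 3°, the clip stands on open table more than a hand's width from both uprights, and the nozzle, tape measure and V block were left alone.

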